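# Clamp the reglued notebook in its jig

### The job

The notebook has just been reglued and must be held while it sets: push it gently along the deck of the jig until it lies flush against both wooden rails, spine to the long rail and far edge to the short one. Then push the toggle clamp's handle over and down past its over-centre point until it locks against its stop, bear down on it there for half a second with about 16 N to seat it (never over 22 N), and leave it locked, with the rubber foot bearing on the notebook and the notebook still flush. Leave the things standing round the jig alone.

Things in the scene. Friction and masses are not known exactly. Their poses are not given: they have to be found in the camera images.
- jig: plywood gluing jig, fixed on the bench: deck 220 (x) x 290 (y) x 15 mm thick, origin at the centre of its underside, z up. Two wooden rails 12 mm wide, 18 mm high stand on it: the long rail along jig x (inner face at jig y = +35 mm, x = -62 to +88 mm), the short rail along jig y (inner face at jig x = +85 mm, y = -70 to +25 mm). A steel toggle clamp stands behind the long rail
- jig_corner (a point): the corner of the deck where the planes of the two rails' inner faces meet, on the deck's top (jig frame: x = +85, y = +35, z = +15 mm); axes as the jig's. The clamp works in the plane jig x = +13 mm. Open, its 98 mm arm stands up, leaning to -y (top about 160 mm above the bench), with spindle and rubber foot (20 mm across, sprung, 6 N per mm) pointing to -y; the foot lands near jig y = -20 mm
- notebook: blue cloth-bound notebook 144 (x) x 105 (y) x 14 mm, 0.15 kg, lying on the jig's deck 15 to 35 mm short of both rails and slightly turned; origin at the centre of its underside, spine on its +y side. It slides under about 1 to 2 N
- notebook_corner (a point): the notebook's lower corner at +x, +y (72 and 52.5 mm from its centre), which belongs in the jig's corner; axes as the notebook's
- clamp_handle (a joint): handle angle, rad: 0 open (89 degrees above level), growing as it swings over and down to jig +y. Hinge at jig x 13, y 116, z 47 mm, but its slotted base may sit up to 12 mm off along y: feel for it. Black grip 18 mm thick, 57 to 130 mm from the hinge. Foot touches at 0.7; over-centre 1.0; hard stop 1.12 (25 degrees above level). Stays where left; takes 1 to 3 N at 105 mm, peak 5 to 8 N near 0.9
- gum_tin: round flat tin, 68 mm across, 24 mm high, on the bench to the right of the jig; bystander
- tape_roll: roll of paper tape, 69 mm across, 18 mm high, lying on the bench in front of the jig; bystander
- jar_madder: small glass jar, 27 mm across, 61 mm high, on the bench left of the jig, beyond the handle; bystander
- eraser: eraser 20 x 42 x 12 mm on the near left corner of the jig's deck; bystander
Not all that is in view belongs to the job. There is more than one size of the notebook; the job needs the larger.

How it is judged:
On the way, in this order (a step that is already met when the one before it is completed fails the run):
1. the notebook lies flush against both rails while the clamp is still open (x of notebook_corner in the frame of jig_corner above -0.0025 m and y of notebook_corner in the frame of jig_corner above -0.0025 m and angle between the x axis of notebook and the x axis of jig, either way round below 0.03 rad and value of joint clamp_handle below 0.6 rad), for 0.2 s.
2. the handle is over centre on its stop, and the robot bears down on it with more than 11 N (value of joint clamp_handle above 1.08 rad and contact force between the fingers and jig above 11 N), for 0.2 s.
At the end, for the whole second after the job is handed in: The handle is locked beyond 1.08 rad, the notebook is clamped (foot and deck together press on it with more than 10 N) and lies still, its corner within 3.5 mm of both rails and square to them within 0.035 rad (value of joint clamp_handle above 1.08 rad and contact force between jig and notebook above 10 N and x of notebook_corner in the frame of jig_corner above -0.0035 m and y of notebook_corner in the frame of jig_corner above -0.0035 m and angle between the x axis of notebook and the x axis of jig, either way round below 0.035 rad and linear speed of notebook below 0.01 m/s); the robot touches nothing.
It fails at once if the robot presses on the clamp or the jig with more than 22 N (contact force between any of the fingers, the arm and jig above 22 N).
It fails at once if the robot pushes the notebook with more than 20 N (contact force between any of the fingers, the arm and notebook above 20 N).
It fails at once if a bystander (tin, tape roll, jar, eraser) is moved more than 20 mm (distance of any of gum_tin, tape_roll, jar_madder, eraser from where it was at the start of the episode above 0.02 m).
It also fails if it takes over 70 s, if anything falls off the work surface, if the arm or the gripper's body presses on something with over 40 N, if the wrist force passes 120 N, or if a joint passes its speed limit or range.

### The arm

A 6-joint arm with a two-finger parallel gripper is mounted at the origin on a cart in front of the work surface, level with it; the furniture and walls round the work are solid. World frame = base frame: x ahead of the robot, y to its left, z up, the work surface at z = 0. Lengths are in m, angles in rad, forces in N, time in s.
With the tool pointing down it reaches from about 0.225 to 0.875 m from the base axis. Payload 3.4 kg.
Tool frame: the origin (TCP) lies on the centre line of the jaws, within the pads' length; the fingertips stand 25 mm ahead of it and the grasp point (between the pads) lies 6 mm ahead of it; z points along the fingers, y is the line along which they close (so a half turn about z gives the same grasp; the last joint's range is limited). The gripper opens to 85 mm and grips with 20 to 120 N. Pads are 22 mm wide; open, the fingers measure 114 mm over their backs; the gripper's body (76 mm by 85 mm) begins 54 mm behind the grasp point. The pads swing forward as they close: fully open they stand 13 mm farther back than shut.
Start: joints at [1.086, 0.276, 1.505, -0, 1.361, -0.121], TCP at [0.205, 0.537, 0.256] pointing down, gripper open.
Joint ranges: [-2.89, 2.89], [-0.75, 2.08], [0.22, 2.7], [-1.18, 4.32], [0.11, 2.71], [-2.7, 2.7]. Speed limits (rad/s): [2.57, 2.57, 3.14, 3.14, 3.14, 3.14].

### API

Orientations are given as [roll, pitch, yaw] about the fixed x, y, z axes, in that order (R = Rz(yaw) Ry(pitch) Rx(roll)).
In Python, from rig import bot gives the robot as it stands.
- The arm moves only by the tool send_rows, never from a script. Its argument "steps" is text: rows parted by semicolons, each of 5 numbers parted by spaces: the shift along the tool's x, y, z scaled (see below), then the turn about the tool's z scaled (see below), then the finger opening in mm, from 0 to 85.4. In form: x y z twist claw; .... A call has 1 to 12 rows; each row shifts and turns the commanded pose from where the row before left it, along the tool's axes as they then stand; what a row does not reach is not made up. The controller multiplies each number of a shift by 0.03 m and each number of a turn by 6 degrees. A row lasts 1/10 s, in which the tool goes at most 50 mm and 8.59 degrees, less where a joint would pass 70% of its speed; a pose out of reach is approached as far as the arm can. A call with a number of a shift or a turn outside -1 to 1 is refused whole. A call with a gripper value outside its range is refused whole. The fingers move at their own pace and stop on an object; "squeeze" is the grip in N (left out, the last holds). Time passes only in rows, so rows that do not move let the fingers close. It gives the time, the measured TCP pose, the force, the opening and the grip force at its end, in the units of the state.
- bot.read_state(): the state, without advancing time (a new reading comes with each control period).
- bot.camera(name): name is "side" or "top"; returns a dict with "pixels" (384x512x3 uint8, blue, green, red), "range_z" (384x512 float32, m along the optical axis (not along the pixel's ray), 0 where there is no reading), "camera_matrix" (3x3 intrinsics, pixels), "k1" (the pictures are not rectified: a ray, as slopes to the right and down, at radius r is drawn at 1 + k1 r^2 times it, then the intrinsics apply), "eye" and "rotation" of the camera in the world. Camera axes: x right, y up, looking along -z (the intrinsics and any distortion apply to the point x, -y, -z); pixel columns grow to the right and rows downward; lengths in m; the calibration is good to about 2 mm. A picture is of the moment at which its call begins.
- bot.job_done(): hands the job in; it is judged then, once.
The state is a dict: "clock": time; "qpos": joint angles; "qvel": joint speeds; "joint_efforts": joint torques, N m; "tcp_pos": TCP position; "orientation": TCP orientation; "wrist_force": force on the tool from outside, world axes, zero at the start; "torque": the same for the moment, N m; "opening": finger opening in m; "gripper_force": force on a finger pad.
Only numpy, scipy, OpenCV 4.12 (cv2) and the standard library are available. Lean on these libraries where they do the work, as an engineer would, in place of code of your own. Each camera call takes 0.05 s, during which the arm holds its last target. There are 200 camera calls.

## Working session

There is one attempt and no reset: what is moved stays moved. The work goes in short steps, Python scripts to look and compute and a tool call to move; the robot and the scene stay as the last step left them, time stands still between calls to the robot, and variables do not carry over. Pictures are saved under pics/ and viewed, at most 10 in all, crops included, and the job is handed in when it is done.

Besides the shell and the picture viewer there is one more tool, called after "Emit:" in YAML: its name, and indented under it one key for each argument. send_rows: Moves the arm, as the interface text tells. Shifts and turns lie within -1 to 1; 1 stands for 0.03 m of shift or 6 degrees of turn. Its arguments: {"type":"object","properties":{"steps":{"type":"string"},"squeeze":{"type":"number"}},"required":["steps"]}

```bash
mkdir -p pics; cat > h.py <<'E'
import numpy as np,cv2
from rig import bot
def unproject(c,uv,z=None):
    """pixels Nx2 -> ray dirs world"""
    K=np.array(c["camera_matrix"]);k1=c["k1"]
    uv=np.asarray(uv,float).reshape(-1,1,2)
    # model: drawn = s*(1+k1 r^2)
    n=cv2.undistortPoints(uv,K,np.array([k1,0,0,0,0.])).reshape(-1,2)
    d=np.c_[n[:,0],-n[:,1],-np.ones(len(n))]
    return d@np.array(c["rotation"]).T
def onplane(c,uv,z):
    d=unproject(c,uv);e=np.array(c["eye"])
    return e+d*((z-e[2])/d[:,2])[:,None]
def bydepth(c,uv):
    uv=np.asarray(uv,float).reshape(-1,2);d=unproject(c,uv);i=uv.round().astype(int)
    return np.array(c["eye"])+d*c["range_z"][i[:,1],i[:,0]][:,None]
E
python3 - <<'E'
from h import *
for n in("top","side"):
    c=bot.camera(n);cv2.imwrite(f"pics/{n}0.png",c["pixels"]);np.savez(f"{n}0.npz",**c)
    print(n,c["eye"],c["rotation"],c["camera_matrix"],c["k1"])
print(bot.read_state())
E
```

```text
top [0.46023476 0.00207013 1.12407954] [ 0.07266765 -0.02730387 -1.57847671] [[451.79902246   0.         249.72586958]
 [  0.         451.79902246 194.36189069]
 [  0.           0.           1.        ]] -0.025526077199635348
side [0.26739911 0.68659965 0.6302719 ] [ 0.92464197 -0.01858766 -2.74754412] [[424.02763233   0.         255.74706896]
 [  0.         424.02763233 196.29171288]
 [  0.           0.           1.        ]] 0.0378420272393861
{'clock': 0.1, 'qpos': array([ 1.08600740e+00,  2.76522704e-01,  1.50597977e+00,  2.03716693e-05,
        1.36071193e+00, -1.21015823e-01]), 'qvel': array([-0.00213399, -0.00215472, -0.00246053,  0.00014317,  0.00121766,
       -0.00156022]), 'joint_efforts': array([ 4.73245200e-04, -4.17698550e+01, -2.46404886e+01, -2.85800688e-04,
        5.77459519e-03,  6.54108362e-06]), 'tcp_pos': array([0.20439635, 0.53699485, 0.25554201]), 'orientation': array([-3.13998518e+00, -2.15548935e-04,  2.77781512e+00]), 'wrist_force': array([0.48516491, 0.60639175, 0.46067293]), 'torque': array([ 0.06916284, -0.0351879 , -0.02699695]), 'gripper_force': 0.0, 'opening': 0.08534413734784022}
```

View pics/top0.png

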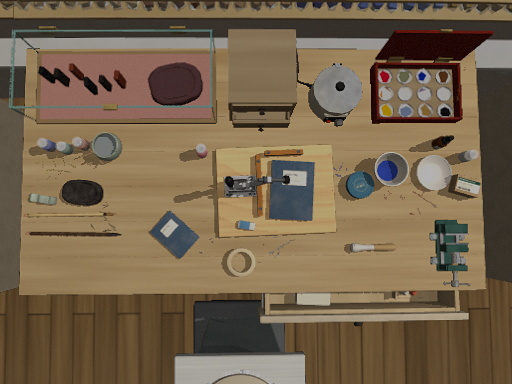

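View pics/side0.png

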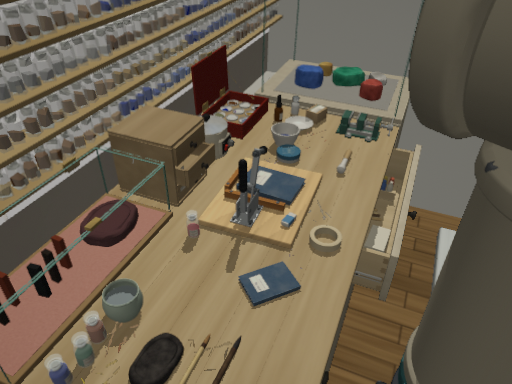

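The top view shows the jig (217–335, 146–236), with one notebook on its deck at (292,190) and another loose on the bench at (174,234). The one on the deck looks larger and fits the description. The tin is at (361,185), the tape at (241,262), the jar at (201,151) and the eraser at (246,225). The side view agrees, with the clamp handle upright at (242,175). I'll measure both notebooks and confirm the choice in a crop.

```bash
sed -i 's/^import numpy.*/&\nfrom scipy.spatial.transform import Rotation as Ro/; s/np.array(c\["rotation"\]).T/Ro.from_euler("xyz",c["rotation"]).as_matrix().T/' h.py
python3 - <<'E'
from h import *
c=dict(np.load("top0.npz"));c["k1"]=float(c["k1"])
p=c["pixels"];hsv=cv2.cvtColor(p,cv2.COLOR_BGR2HSV)
def rect(mask,z,name):
    cs,_=cv2.findContours(mask,cv2.RETR_EXTERNAL,cv2.CHAIN_APPROX_NONE)
    for k in sorted(cs,key=cv2.contourArea)[-2:]:
        if cv2.contourArea(k)<300: continue
        w=onplane(c,k[:,0,:],z)[:,:2]
        r=cv2.minAreaRect((w*1000).astype(np.float32));print(name,k[:,0].mean(0).round(),np.round(r[0],1),np.round(r[1],1),round(r[2],2))
        print(cv2.boxPoints(r).round(1).tolist())
m=np.zeros(p.shape[:2],np.uint8);m[140:260,140:340]=255
blue=cv2.inRange(hsv,(95,70,30),(125,255,140))&m
rect(cv2.morphologyEx(blue,cv2.MORPH_CLOSE,np.ones((9,9))),0.029,"book")
print("book hgt",bydepth(c,[[292,205],[174,240],[225,215],[320,228]]).round(4))
# deck: depth-based height map
vv,uu=np.mgrid[130:250,190:380];P=bydepth(c,np.c_[uu.ravel(),vv.ravel()])
H=np.zeros(p.shape[:2]);H[130:250,190:380]=P[:,2].reshape(uu.shape)
d=((H>0.008)).astype(np.uint8)*255
d=cv2.morphologyEx(d,cv2.MORPH_OPEN,np.ones((5,5)))
rect(d,0.015,"deck")
cv2.imwrite("pics/crop.png",cv2.resize(p[135:265,140:340],None,fx=4,fy=4,interpolation=cv2.INTER_CUBIC))
E
```

```text
book [174. 235.] [445. 154.] [95.3 68.1] 48.11
[[387.79998779296875, 141.1999969482422], [438.5, 95.80000305175781], [502.1000061035156, 166.6999969482422], [451.3999938964844, 212.1999969482422]]
book [291. 191.] [ 550.8 -131.1] [102.3 141. ] 86.78
[[477.5, -178.1999969482422], [618.2999877929688, -186.10000610351562], [624.0, -84.0], [483.20001220703125, -76.0999984741211]]
book hgt [[ 0.5132 -0.131   0.03  ]
 [ 0.4302  0.1573  0.0095]
 [ 0.4903  0.0321  0.019 ]
 [ 0.4568 -0.2014  0.0138]]
deck [360. 185.] [ 563.9 -302.1] [67.8 67.7] 88.65
[[529.2999877929688, -335.29998779296875], [596.9000244140625, -336.8999938964844], [598.5, -269.0], [530.7999877929688, -267.3999938964844]]
deck [275. 190.] [551.3 -91.7] [219.6 289.4] 1.96
[[436.70001220703125, 49.099998474121094], [446.6000061035156, -240.10000610351562], [666.0, -232.60000610351562], [656.0999755859375, 56.599998474121094]]
```

View pics/crop.png

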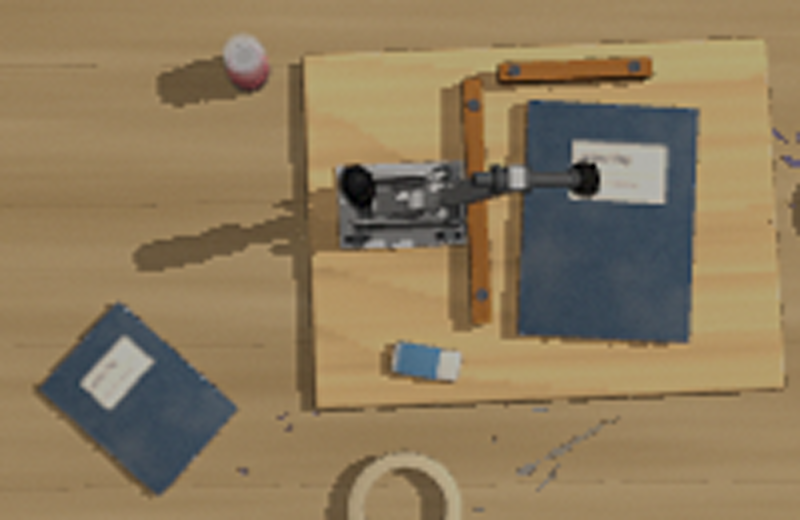

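The crop confirms it: the on-deck notebook measures 141×102 mm, or about 143×105 after the contour-pixel bias, while the loose one measures only 95×68 mm. So the on-deck notebook is the one. The deck measures 219.6×289.4 mm, which matches the given size. The jig centre is at (551.3, −91.7) mm with yaw +1.96°, and the book's yaw is about −5.2° relative to the jig. Next I turn the tool so that tool x = jig y and tool y = jig x, and measure the clamp.

Emit:
send_rows:
  steps: "0 0 0 1 85;0 0 0 1 85;0 0 0 1 85;0 0 0 1 85;0 0 0 1 85;0 0 0 1 85;0 0 0 1 85;0 0 0 1 85;0 0 0 1 85;0 0 0 1 85;0 0 0 1 85;0 0 0 0.2 85"

```text
clock: 1.3
tcp_pos: [0.2045, 0.5371, 0.2559]
orientation: [-3.141, 0.001, 1.604]
wrist_force: [0.4, -0.0, -0.1]
opening: 0.0854
gripper_force: 0.0
```

```bash
cat >> h.py <<'E'
J0=np.array([.5513,-.0917]);A=np.radians(1.96);RJ=np.array([[np.cos(A),-np.sin(A)],[np.sin(A),np.cos(A)]])
def toj(P): P=np.atleast_2d(P);return np.c_[(P[:,:2]-J0)@RJ,P[:,2:]]
def st():
    s=bot.read_state();print("t",s["clock"].__round__(2),"jig",(toj(s["tcp_pos"])[0]*1000).round(1),"yaw-jig deg",np.degrees(s["orientation"][2]-A).round(2),"rp",np.degrees(s["orientation"][:2]).round(2),"F",s["wrist_force"].round(2),"op",round(s["opening"],4),s["qpos"].round(2))
E
python3 - <<'E'
from h import *
for n,(u0,u1,v0,v1) in {"top":(215,300,165,200),"side":(225,275,140,235)}.items():
    c=dict(np.load(n+"0.npz"));vv,uu=np.mgrid[v0:v1,u0:u1];uv=np.c_[uu.ravel(),vv.ravel()]
    P=toj(bydepth(c,uv))*1000;px=c["pixels"][uv[:,1],uv[:,0]].astype(int)
    k=(P[:,2]>95)&(abs(P[:,0]-13)<40)
    for lo in range(95,200,10):
        q=k&(P[:,2]>=lo)&(P[:,2]<lo+10)
        for nm,s in (("handle",q&(P[:,1]>80)),("arm",q&(P[:,1]<=80))):
            if s.sum()>2: print(n,lo,nm,s.sum(),"x",np.percentile(P[s,0],[5,95]).round(),"y",np.percentile(P[s,1],[0,50,100]).round())
st()
E
```

```text
top 95 arm 11 x [ 6. 17.] y [44. 50. 50.]
top 105 arm 8 x [ 8. 19.] y [44. 47. 48.]
top 115 arm 9 x [ 6. 11.] y [36. 42. 44.]
top 125 handle 6 x [ 4. 13.] y [102. 107. 114.]
top 125 arm 20 x [ 5. 23.] y [-21. -10.  41.]
top 135 handle 4 x [5. 7.] y [105. 108. 116.]
top 135 arm 86 x [ 6. 20.] y [-21.  -6.  39.]
top 145 handle 4 x [4. 8.] y [105. 109. 113.]
top 145 arm 63 x [ 7. 20.] y [10. 33. 48.]
top 155 handle 5 x [ 5. 16.] y [104. 109. 119.]
top 155 arm 27 x [ 8. 18.] y [22. 29. 48.]
top 165 handle 35 x [ 5. 21.] y [104. 111. 121.]
top 175 handle 21 x [ 8. 19.] y [108. 113. 119.]
side 95 handle 21 x [ 8. 21.] y [113. 120. 123.]
side 95 arm 34 x [10. 22.] y [42. 51. 55.]
side 105 handle 30 x [ 8. 21.] y [114. 120. 124.]
side 105 arm 29 x [10. 23.] y [40. 47. 51.]
side 115 handle 35 x [ 7. 22.] y [114. 120. 124.]
side 115 arm 42 x [ 9. 21.] y [-9. 43. 50.]
side 125 handle 36 x [ 8. 24.] y [113. 121. 124.]
side 125 arm 55 x [ 8. 22.] y [-16.  38.  45.]
side 135 handle 32 x [ 8. 24.] y [112. 121. 125.]
side 135 arm 41 x [ 9. 20.] y [-16.  20.  44.]
side 145 handle 39 x [ 8. 23.] y [114. 121. 125.]
side 145 arm 54 x [ 9. 22.] y [25. 40. 53.]
side 155 handle 38 x [ 8. 23.] y [114. 122. 125.]
side 165 handle 46 x [ 8. 23.] y [111. 120. 125.]
side 175 handle 4 x [12. 18.] y [113. 115. 117.]
t 1.3 jig [-325.1  640.3  255.9] yaw-jig deg 89.95 rp [-1.7997e+02  5.0000e-02] F [ 0.37 -0.03 -0.11] op 0.0854 [1.09 0.28 1.51 0.   1.36 1.05]
```

Emit:
send_rows:
  steps: "-1 0.42 0 0 85;-1 0.42 0 0 85;-1 0.42 0 0 85;-1 0.42 0 0 85;-1 0.42 0 0 85;-1 0.42 0 0 85;-1 0.42 0 0 85;-1 0.42 0 0 85;-1 0.42 0 0 85;-1 0.42 0 0 85;-1 0.42 0 0 85;-1 0.42 0 0 85"

```text
clock: 2.5
tcp_pos: [0.3682, 0.1815, 0.2563]
orientation: [3.141, -0.0, 1.607]
wrist_force: [-0.1, 0.1, 0.2]
opening: 0.085
gripper_force: 0.0
```

Emit:
send_rows:
  steps: "-1 0.43 0 0 85;-1 0.43 0 0 85;-1 0.43 0 0 85;-1 0.43 0 0 85;-1 0.43 0 0 85;-1 0.43 0 0 85;-1 0.43 0 0 85;-1 0.43 0 0 85;-1 0.43 0 0 85;-1 0.43 0 0 85;-1 0.43 0 0 85;-1 0.43 0 0 85"

```text
clock: 3.7
tcp_pos: [0.5353, -0.173, 0.256]
orientation: [-3.141, -0.0, 1.606]
wrist_force: [-0.0, 0.5, 0.3]
opening: 0.0849
gripper_force: 0.0
```

Emit:
send_rows:
  steps: "-0.7 0.3 0 0 85;-0.7 0.3 0 0 85;0 0 1 0 85;0 0 1 0 85;0 0 1 0 85;0 0 1 0 85;0 0 1 0 85;0 0 0 0 85;0 0 0 0 85"

```text
clock: 4.6
tcp_pos: [0.5544, -0.2131, 0.1062]
orientation: [-3.141, -0.001, 1.606]
wrist_force: [0.5, -0.2, -0.5]
opening: 0.0848
gripper_force: 0.0
```

```bash
python3 -c "
from h import *;st()
c=bot.camera('side');cv2.imwrite('pics/s1.png',cv2.resize(c['pixels'][110:270,190:390],None,fx=4,fy=3.75))
np.savez('s1.npz',**c)"
```

```text
t 4.6 jig [  -1.  -121.4  106.2] yaw-jig deg 90.05 rp [-1.7995e+02 -3.0000e-02] F [ 0.5  -0.16 -0.51] op 0.0848 [-0.48  0.42  1.68  0.    1.04 -0.52]
```

View pics/s1.png

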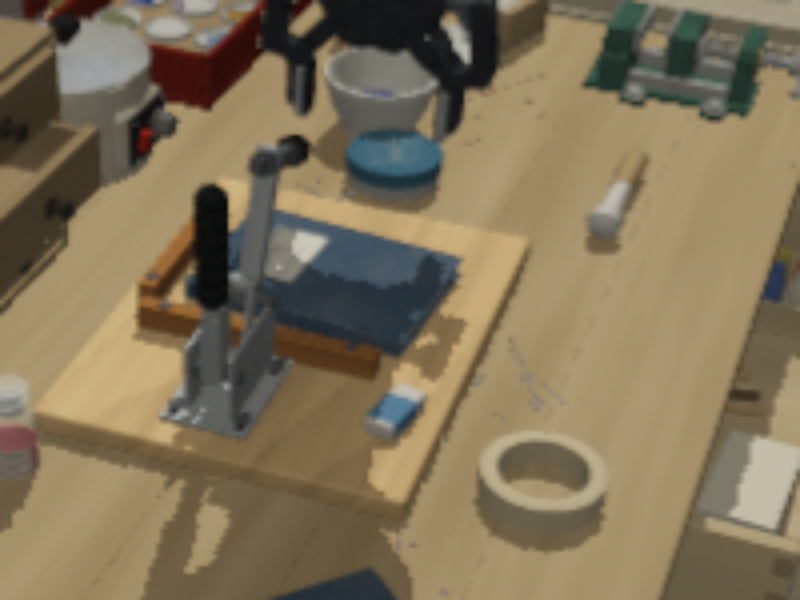

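The crop shows the open fingers over the right side of the deck, with tips at crop (450,138) and (300,112). The clamp and eraser are clear. I'll find the fingertip height from depth.

```bash
python3 -c "
from h import *
c=dict(np.load('s1.npz'))
for (u0,u1,v0,v1) in ((296,310,130,152),(258,272,125,145)):
    vv,uu=np.mgrid[v0:v1,u0:u1];P=toj(bydepth(c,np.c_[uu.ravel(),vv.ravel()]))*1000
    k=(abs(P[:,1]+121)<25)&(P[:,2]>50)&(abs(P[:,0])<80)
    print(k.sum(),P[k].min(0).round(),P[k].max(0).round(),np.sort(P[k,2])[:6].round(),np.sort(P[k,0])[[3,-4]].round())
"
```

```text
134 [ -67. -128.   94.] [ -38. -103.  149.] [94. 96. 96. 97. 98. 99.] [-66. -41.]
114 [  43. -130.   92.] [  61. -105.  141.] [92. 93. 96. 97. 97. 98.] [43. 57.]
```

Emit:
send_rows:
  steps: "0 0 0.8 0 85;0 0 0.8 0 85;0 0 0.5 0 85;0 0 0.2 0 85;0 0 0.1 0 85;0 0 0.07 0 85;0 0 0 0 85"

```text
clock: 5.35
tcp_pos: [0.5551, -0.2134, 0.0331]
orientation: [3.14, 0.001, 1.605]
wrist_force: [-0.3, -0.6, 0.2]
opening: 0.085
gripper_force: 0.0
```

Emit:
send_rows:
  steps: "0.1 0 0 0 85;0.1 0 0 0 85;0.1 0 0 0 85;0.1 0 0 0 85;0.1 0 0 0 85;0.1 0 0 0 85;0.1 0 0 0 85;0.1 0 0 0 85"

```text
clock: 6.15
tcp_pos: [0.5538, -0.189, 0.0322]
orientation: [3.141, 0.0, 1.605]
wrist_force: [-0.1, -0.5, 0.2]
opening: 0.0849
gripper_force: 0.4
```

```bash
python3 -c "
from h import *;st()"
```

```text
t 6.15 jig [ -0.8 -97.3  32.2] yaw-jig deg 90.0 rp [1.7998e+02 1.0000e-02] F [-0.13 -0.49  0.23] op 0.0849 [-0.45  0.5   1.78  0.    0.86 -0.48]
```

Emit:
send_rows:
  steps: "0.08 0 0 0 85;0.08 0 0 0 85;0.08 0 0 0 85;0.08 0 0 0 85;0.08 0 0 0 85"

```text
clock: 6.65
tcp_pos: [0.5531, -0.177, 0.0322]
orientation: [-3.142, 0.0, 1.605]
wrist_force: [-0.4, -0.4, -1.1]
opening: 0.0851
gripper_force: 0.6
```

Emit:
send_rows:
  steps: "0.03 0 0 0 85;0.03 0 0 0 85"

```text
clock: 6.85
tcp_pos: [0.5531, -0.1753, 0.0322]
orientation: [-3.142, 0.0, 1.605]
wrist_force: [0.2, -0.8, 0.8]
opening: 0.0852
gripper_force: 0.6
```

```bash
python3 -c "
from h import *;st()
c=bot.camera('side');cv2.imwrite('pics/s2.png',cv2.resize(c['pixels'][120:250,200:360],None,fx=5,fy=4.6))"
```

```text
t 6.85 jig [ -1.1 -83.6  32.2] yaw-jig deg 90.0 rp [-180.    0.] F [ 0.2  -0.84  0.75] op 0.0852 [-0.43  0.49  1.79 -0.    0.86 -0.46]
```

View pics/s2.png

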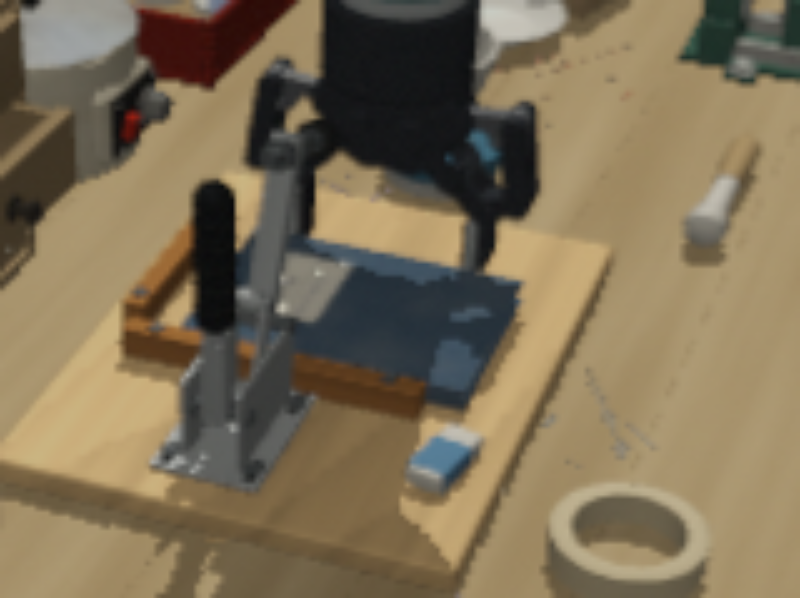

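The notebook is now square and nearly at the long rail, with its edge by the rail end at crop (425,395). I'll continue in small steps, feeling for the rail.

Emit:
send_rows:
  steps: "0.03 0 0 0 85;0.03 0 0 0 85"

```text
clock: 7.1
tcp_pos: [0.5531, -0.1736, 0.0322]
orientation: [3.142, -0.0, 1.605]
wrist_force: [-0.4, -0.9, 0.4]
opening: 0.0852
gripper_force: 0.6
```

Emit:
send_rows:
  steps: "0.02 0 0 0 85;0.02 0 0 0 85"

```text
clock: 7.3
tcp_pos: [0.5531, -0.1723, 0.0322]
orientation: [3.142, -0.0, 1.605]
wrist_force: [0.3, -2.9, -0.2]
opening: 0.0848
gripper_force: 0.6
```

Emit:
send_rows:
  steps: "0.02 0 0 0 85;0 0 0 0 85"

```text
clock: 7.5
tcp_pos: [0.5531, -0.1719, 0.0322]
orientation: [3.141, 0.0, 1.605]
wrist_force: [0.4, -2.2, 0.5]
opening: 0.0848
gripper_force: 1.1
```

Emit:
send_rows:
  steps: "0.02 0 0 0 85;0 0 0 0 85"

```text
clock: 7.7
tcp_pos: [0.5531, -0.1718, 0.0322]
orientation: [3.141, 0.001, 1.605]
wrist_force: [-1.9, -4.0, -0.8]
opening: 0.0852
gripper_force: 2.5
```

Emit:
send_rows:
  steps: "0.02 0 0 0 85;0 0 0 0 85"

```text
clock: 7.9
tcp_pos: [0.5531, -0.1718, 0.0323]
orientation: [3.141, 0.002, 1.606]
wrist_force: [-0.2, -6.8, -0.2]
opening: 0.0853
gripper_force: 3.3
```

Flush on y. Now back off, lift, go round to the −x side, turn by 90° and set the opening to 60 mm.

Emit:
send_rows:
  steps: "-0.5 0 0 0 85;0 0 -1 0 85;0 0 -1 0 60;0 -0.8 0 0 60;0 -0.8 0 0 60;0 -0.8 0 0 60;0 -0.75 0 0 60"

```text
clock: 8.6
tcp_pos: [0.4578, -0.1883, 0.0921]
orientation: [-3.141, -0.002, 1.604]
wrist_force: [0.2, -0.7, 0.7]
opening: 0.0599
gripper_force: 0.0
```

Emit:
send_rows:
  steps: "0 0 0 1 60;0 0 0 1 60;0 0 0 1 60;0 0 0 1 60;0 0 0 1 60;0 0 0 1 60;0 0 0 1 60;0 0 0 1 60;0 0 0 1 60;0 0 0 1 60"

```text
clock: 9.6
tcp_pos: [0.4589, -0.1884, 0.092]
orientation: [-3.14, -0.001, 0.553]
wrist_force: [-0.2, 0.5, 0.6]
opening: 0.0596
gripper_force: 0.0
```

Emit:
send_rows:
  steps: "0 0 0 1 60;0 0 0 1 60;0 0 0 1 60;0 0 0 1 60;0 0 0 1 60;0 -0.8 0 0 60;0 -0.8 0 0 60;0 -0.8 0 0 60;0 0 0 0 60"

```text
clock: 10.5
tcp_pos: [0.4553, -0.1142, 0.0919]
orientation: [-3.138, 0.002, 0.036]
wrist_force: [0.4, -0.3, -0.7]
opening: 0.0598
gripper_force: 0.0
```

```bash
python3 -c "
from h import *;st()
c=bot.camera('top');np.savez('t3.npz',**c)
p=c['pixels'];cv2.imwrite('pics/t3.png',cv2.resize(p[135:250,210:345],None,fx=5,fy=5))
c=bot.camera('side');vv,uu=np.mgrid[100:260,200:380];P=toj(bydepth(c,np.c_[uu.ravel(),vv.ravel()]))*1000
k=(P[:,0]>-108)&(P[:,0]<-80)&(P[:,1]>-75)&(P[:,1]<35)&(P[:,2]>40)&(P[:,2]<150);print(np.sort(P[k,2])[:8].round())"
```

```text
t 10.5 jig [-96.7 -19.2  91.9] yaw-jig deg 0.08 rp [-1.7982e+02  1.1000e-01] F [ 0.43 -0.26 -0.71] op 0.0598 [-0.4   0.28  1.97  0.    0.9   1.14]
[70. 71. 71. 72. 72. 72. 73. 73.]
```

View pics/t3.png

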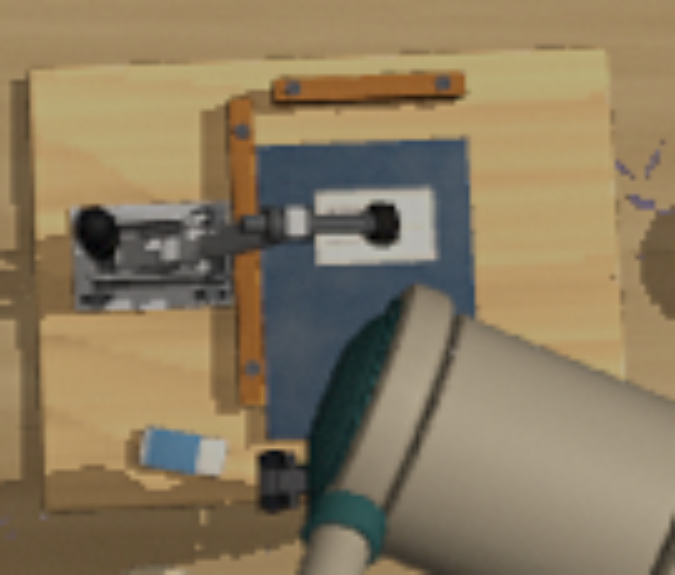

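The notebook is flush with the long rail, with its spine along crop column 258–265. It lies about 18 mm short of the short rail. The finger at (280,480) is clear of the rail and the eraser. Next I descend and push along +x.

Emit:
send_rows:
  steps: "0 0 0.8 0 60;0 0 0.6 0 60;0 0 0.2 0 60;0 0 0.1 0 60;0 0 0 0 60"

```text
clock: 11.1
tcp_pos: [0.4569, -0.1174, 0.0412]
orientation: [-3.142, -0.0, 0.033]
wrist_force: [0.6, 0.6, 0.0]
opening: 0.0603
gripper_force: 0.0
```

Emit:
send_rows:
  steps: "0.1 0 0 0 60;0.08 0 0 0 60;0.08 0 0 0 60;0.08 0 0 0 60;0.08 0 0 0 60;0.08 0 0 0 60;0.08 0 0 0 60"

```text
clock: 11.8
tcp_pos: [0.4741, -0.1161, 0.0412]
orientation: [-3.141, 0.0, 0.034]
wrist_force: [-2.1, -1.1, 2.2]
opening: 0.0599
gripper_force: 1.1
```

Emit:
send_rows:
  steps: "0.05 0 0 0 60;0.05 0 0 0 60"

```text
clock: 12.0
tcp_pos: [0.4772, -0.1159, 0.0411]
orientation: [-3.141, -0.0, 0.034]
wrist_force: [-2.5, 0.5, 1.7]
opening: 0.0603
gripper_force: 0.9
```

```bash
python3 -c "
from h import *;st()"
```

```text
t 12.0 jig [-74.9 -21.7  41.1] yaw-jig deg -0.0 rp [-179.99   -0.  ] F [-2.5   0.48  1.74] op 0.0603 [-0.38  0.38  1.98  0.    0.78  1.16]
```

Emit:
send_rows:
  steps: "0.04 0 0 0 60;0.04 0 0 0 60;0.04 0 0 0 60"

```text
clock: 12.3
tcp_pos: [0.4807, -0.1159, 0.0412]
orientation: [-3.141, -0.0, 0.034]
wrist_force: [-1.6, 0.6, 1.1]
opening: 0.06
gripper_force: 0.8
```

Emit:
send_rows:
  steps: "0.03 0 0 0 60;0.02 0 0 0 60"

```text
clock: 12.5
tcp_pos: [0.4823, -0.1159, 0.0412]
orientation: [-3.142, -0.0, 0.034]
wrist_force: [-1.4, -1.2, 1.5]
opening: 0.0602
gripper_force: 0.7
```

Emit:
send_rows:
  steps: "0.02 0 0 0 60;0 0 0 0 60"

```text
clock: 12.7
tcp_pos: [0.4829, -0.1159, 0.0412]
orientation: [-3.142, -0.0, 0.034]
wrist_force: [-0.7, -0.0, 0.6]
opening: 0.0601
gripper_force: 0.5
```

Emit:
send_rows:
  steps: "0.03 0 0 0 60;0 0 0 0 60"

```text
clock: 12.9
tcp_pos: [0.4838, -0.1159, 0.0412]
orientation: [-3.142, -0.0, 0.034]
wrist_force: [-0.7, 0.5, 1.0]
opening: 0.0603
gripper_force: 0.5
```

Emit:
send_rows:
  steps: "0.02 0 0 0 60;0 0 0 0 60"

```text
clock: 13.1
tcp_pos: [0.4838, -0.1159, 0.0411]
orientation: [-3.141, 0.001, 0.034]
wrist_force: [-2.1, -0.4, 1.0]
opening: 0.0601
gripper_force: 1.2
```

Emit:
send_rows:
  steps: "0.02 0 0 0 60;0 0 0 0 60"

```text
clock: 13.3
tcp_pos: [0.4839, -0.1158, 0.0411]
orientation: [-3.141, 0.002, 0.034]
wrist_force: [-5.4, -1.3, 2.6]
opening: 0.06
gripper_force: 2.4
```

Emit:
send_rows:
  steps: "0.02 0 0 0 60;0 0 0 0 60"

```text
clock: 13.5
tcp_pos: [0.4839, -0.1158, 0.0411]
orientation: [-3.141, 0.003, 0.035]
wrist_force: [-5.5, -2.0, 4.9]
opening: 0.06
gripper_force: 3.1
```

Flush in x, with the force rising to about 6 N. Now back off, lift, take the tool above the gap between the clamp arm and handle, and check the notebook.

Emit:
send_rows:
  steps: "-0.5 0 0 0 60;0 0 -1 0 60;0 0 -1 0 60;0 0 -1 0 30;0 0 -1 0 0;0 0 -1 0 0;0 0 -1 0 0;0 0 -1 0 0"

```text
clock: 14.3
tcp_pos: [0.4717, -0.1162, 0.2529]
orientation: [3.141, -0.004, 0.034]
wrist_force: [0.5, 0.5, -0.7]
opening: 0.0002
gripper_force: 0.0
```

Emit:
send_rows:
  steps: "0.8 -0.9 0 -1 0;0.8 -0.9 0 0 0;0.8 -0.9 0 0 0;0.8 -0.9 0 0 0;0 0 0 -1 0;0 0 0 -1 0;0 0 0 -1 0;0 0 0 -1 0;0 0 0 -1 0;0 0 0 -1 0;0 0 0 -1 0;0 0 0 -1 0"

```text
clock: 15.5
tcp_pos: [0.5549, 0.0021, 0.2514]
orientation: [3.139, -0.003, 0.981]
wrist_force: [0.2, 0.0, -0.4]
opening: 0.0003
gripper_force: 0.0
```

Emit:
send_rows:
  steps: "0 0 0 -1 0;0 0 0 -1 0;0 0 0 -1 0;0 0 0 -1 0;0 0 0 -1 0;0 0 0 -1 0;0 0 0 0 0"

```text
clock: 16.2
tcp_pos: [0.5547, 0.002, 0.2514]
orientation: [3.139, -0.001, 1.605]
wrist_force: [0.4, -0.3, 0.1]
opening: -0.0003
gripper_force: 0.0
```

```bash
python3 -c "
from h import *;st()
c=bot.camera('top');cv2.imwrite('pics/t4.png',cv2.resize(c['pixels'][135:250,210:345],None,fx=5,fy=5))
c=bot.camera('side');cv2.imwrite('pics/s4.png',cv2.resize(c['pixels'][60:240,180:340],None,fx=3.3,fy=3.3))
a,b=cv2.imread('pics/t4.png'),cv2.imread('pics/s4.png')[:575,:125] 
"
```

```text
t 16.2 jig [  6.6  93.6 251.4] yaw-jig deg 89.99 rp [ 1.7985e+02 -4.0000e-02] F [ 0.36 -0.28  0.14] op -0.0003 [-0.12  0.25  1.56  0.    1.33 -0.16]
```

View pics/s4.png

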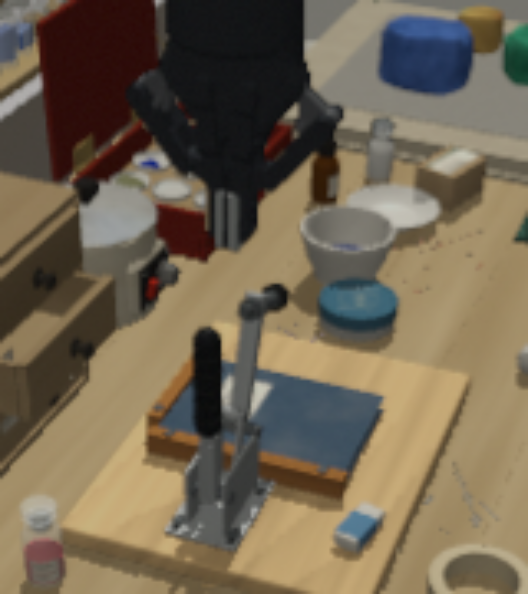

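The side crop shows the notebook tucked into the corner of both rails at (165,405). The closed fingers are above the gap between handle and arm. I'll check the book's free edges numerically and line up with the handle.

Emit:
send_rows:
  steps: "-0.3 0.2 0 0 0;0 0 0.9 0 0;0 0 0.9 0 0;0 0 0.7 0 0;0 0 0 0 0"

```text
clock: 16.8
tcp_pos: [0.5584, -0.0074, 0.1732]
orientation: [-3.136, -0.001, 1.604]
wrist_force: [-0.6, 0.8, -1.0]
opening: 0.0001
gripper_force: 0.0
```

```bash
python3 -c "
from h import *;st()
c=bot.camera('side');h=cv2.cvtColor(c['pixels'],cv2.COLOR_BGR2HSV)
b=cv2.inRange(h,(95,70,30),(125,255,160));b[:160]=0;b[215:]=0;b[:,:225]=0;b[:,300:]=0
k=max(cv2.findContours(b,0,1)[0],key=cv2.contourArea)[:,0]
P=toj(onplane(c,k,.029))*1000
e=P[(P[:,0]>-50)&(P[:,0]<0)];e=e[e[:,1]<-50];f=P[(P[:,1]>-60)&(P[:,1]<20)];f=f[f[:,0]<-45]
print('-y edge',np.median(e[:,1]),np.polyfit(e[:,0],e[:,1],1),'-x edge',np.median(f[:,0]),np.polyfit(f[:,1],f[:,0],1))
vv,uu=np.mgrid[100:260,200:300];P=toj(bydepth(c,np.c_[uu.ravel(),vv.ravel()]))*1000
q=(abs(P[:,0]-13)<15)&(P[:,1]>100)&(P[:,1]<130)&(P[:,2]>110)&(P[:,2]<170);print('handle',P[q].min(0).round(),P[q].max(0).round())
"
```

```text
t 16.8 jig [ 10.   84.  173.2] yaw-jig deg 89.92 rp [-1.7966e+02 -6.0000e-02] F [-0.56  0.79 -0.97] op 0.0001 [-0.14  0.31  1.67 -0.    1.17 -0.17]
-y edge -60.35517706055062 [ -0.2487127 -62.9774813] -x edge -55.890280871600844 [ -0.10042661 -56.36207386]
handle [  7. 112. 111.] [ 25. 125. 170.]
```

```bash
python3 -c "
from h import *
c=bot.camera('side');h=cv2.cvtColor(c['pixels'],cv2.COLOR_BGR2HSV)
b=cv2.inRange(h,(90,60,20),(125,255,170));b[:160]=0;b[215:]=0;b[:,:225]=0;b[:,300:]=0
b=cv2.morphologyEx(b,cv2.MORPH_CLOSE,np.ones((3,3)))
k=max(cv2.findContours(b,0,1)[0],key=cv2.contourArea)
a=cv2.approxPolyDP(cv2.convexHull(k),2,True)[:,0];print(a.tolist());print((toj(onplane(c,a,.029))*1000).round(1))
q=c['pixels'].copy()[155:220,215:310];cv2.imwrite('pics/s5.png',cv2.resize(np.vstack([q,cv2.cvtColor(b,8)[155:220,215:310]]),None,fx=4.5,fy=4.5,interpolation=0))
"
```

```text
[[258, 172], [294, 180], [286, 201], [259, 195]]
[[ 44.1 -61.1  29. ]
 [-51.4 -61.5  29. ]
 [-58.4  27.9  29. ]
 [  7.9  29.6  29. ]]
```

View pics/s5.png

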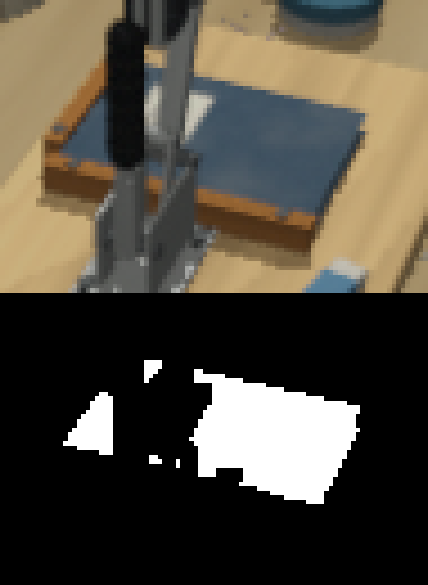

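```bash
python3 -c "
from h import *
t3=dict(np.load('t3.npz'));c=bot.camera('top')
for n,k in(('t3',t3),('now',c)):
    b=cv2.inRange(cv2.cvtColor(k['pixels'],cv2.COLOR_BGR2HSV),(95,60,20),(125,255,170))
    out=[]
    for v in range(158,215,3):
        r=np.where(b[v,265:330])[0]
        if len(r)>5: out.append([265+r[0],265+r[-1]+.0,v])
    o=np.array(out);R=toj(onplane(k,np.c_[o[:,1]+.5,o[:,2]],.029))*1000
    print(n,R[:,:2].round(1).tolist())
    for u in range(268,304,4):
        r=np.where(b[150:240,u])[0]
        if len(r)>3: print(u,(toj(onplane(k,[[u,150+r[0]-.5],[u,150+r[-1]+.5]],.029))*1000)[:,0].round(1),end=' ')
"
```

```text
t3 [[60.0, -68.9], [52.6, -68.5], [45.2, -68.1], [37.8, -70.2], [23.0, -69.5], [15.7, -69.1], [8.3, -68.7], [0.9, -68.3], [-6.5, -70.4], [-13.8, -70.0], [-21.2, -69.7], [-26.3, -15.6], [-33.3, -7.9], [-40.5, -5.1], [-47.6, 0.1], [-54.8, 2.8]]
268 [ 64.5 -77. ] 272 [ 64.1 -84.7] 276 [ 63.7 -53.6] 280 [ 63.4 -32.2] 284 [ 63.  -22.8] 288 [ 62.6 -15.9] 292 [64.7 -6.5] 296 [64.3 -6.9] 300 [ 64.  -12.2] now [[74.9, -69.6], [67.4, -69.2], [60.0, -68.9], [52.6, -68.5], [45.2, -70.6], [37.8, -70.2], [30.4, -69.8], [23.0, -69.5], [15.7, -69.1], [8.3, -68.7], [0.9, -68.3], [-6.5, -70.4], [-13.8, -70.0], [-21.2, -69.7], [-28.5, -69.3], [-35.8, -68.9], [-43.1, -68.6], [-50.5, -70.6], [-57.2, -55.6]]
268 [  8.  -43.1] 284 [-27.7 -56.8] 288 [ 15.9 -57.2] 292 [ 25.3 -57.7] 296 [ 84.1 -58.1] 300 [ 86.2 -56. ]
```

The top camera confirms it: the −y edge is at −69.5 along its whole length (expected −70), and the +x edge is at about 85. Both are flush. Now feel for the handle.

Emit:
send_rows:
  steps: "0.1 0.1 0 0 0;0.1 0 0 0 0;0 0 0 0 0"

```text
clock: 17.25
tcp_pos: [0.5631, -0.0005, 0.1771]
orientation: [3.14, -0.0, 1.605]
wrist_force: [-0.4, -0.2, 0.0]
opening: 0.0
gripper_force: 0.0
```

Emit:
send_rows:
  steps: "0.07 0 0 0 0;0.07 0 0 0 0"

```text
clock: 17.45
tcp_pos: [0.5627, 0.0026, 0.1766]
orientation: [3.141, 0.002, 1.605]
wrist_force: [0.3, -3.2, 1.4]
opening: 0.0
gripper_force: 1.8
```

Emit:
send_rows:
  steps: "0.07 0 0 0 0;0.07 0 0 0 0"

```text
clock: 17.65
tcp_pos: [0.5625, 0.0069, 0.1766]
orientation: [3.141, 0.001, 1.605]
wrist_force: [-0.1, -2.9, 2.9]
opening: -0.0002
gripper_force: 1.7
```

```bash
python3 -c "
from h import *;st()"
```

```text
t 17.65 jig [ 14.6  98.2 176.6] yaw-jig deg 90.0 rp [1.7996e+02 7.0000e-02] F [-0.07 -2.88  2.87] op -0.0002 [-0.11  0.31  1.66 -0.    1.17 -0.14]
```

```bash
python3 -c "
import numpy as np
def tcp(th,r=104,hy=111):
    e=np.radians(89)-th;return np.array([hy+r*np.cos(e)-9*np.sin(e)-11,47+r*np.sin(e)+9*np.cos(e)+25])
p=np.array([98.2,176.6])
for th in [.1,.2,.3,.4,.5,.6,.7,.8,.85,.9,.95,1,1.05,1.1,1.12]:
    q=tcp(th);print(th,q.round(1),((q-p)/30*[1,-1]).round(2));p=q
"
```

```text
0.1 [103.2 176.3] [0.17 0.01]
0.2 [113.6 175.5] [0.35 0.03]
0.3 [123.9 173.6] [0.34 0.06]
0.4 [133.9 170.7] [0.33 0.1 ]
0.5 [143.6 166.8] [0.32 0.13]
0.6 [152.9 162. ] [0.31 0.16]
0.7 [161.6 156.3] [0.29 0.19]
0.8 [169.7 149.7] [0.27 0.22]
0.85 [173.5 146.1] [0.13 0.12]
0.9 [177.1 142.4] [0.12 0.13]
0.95 [180.5 138.4] [0.11 0.13]
1 [183.8 134.3] [0.11 0.14]
1.05 [186.8 130. ] [0.1  0.14]
1.1 [189.6 125.6] [0.09 0.15]
1.12 [190.6 123.8] [0.04 0.06]
```

Emit:
send_rows:
  steps: "0.17 -0.05 0.01 0 0;0.18 0 0.02 0 0;0.17 0 0.01 0 0;0.17 0 0.03 0 0;0.17 0 0.03 0 0;0.17 0 0.05 0 0;0.16 0 0.05 0 0"

```text
clock: 18.35
tcp_pos: [0.5592, 0.0438, 0.1699]
orientation: [-3.141, -0.001, 1.605]
wrist_force: [0.5, -1.2, 2.1]
opening: 0.0002
gripper_force: 1.0
```

Emit:
send_rows:
  steps: "0.16 0 0.06 0 0;0.16 0 0.07 0 0;0.16 0 0.08 0 0;0.15 0 0.08 0 0"

```text
clock: 18.75
tcp_pos: [0.5587, 0.0624, 0.1611]
orientation: [-3.141, -0.0, 1.605]
wrist_force: [1.0, -1.3, 1.1]
opening: -0.0003
gripper_force: 0.8
```

```bash
python3 -c "
from h import *;st()"
```

```text
t 18.75 jig [ 12.7 153.8 161.1] yaw-jig deg 90.0 rp [-1.7997e+02 -2.0000e-02] F [ 0.99 -1.29  1.05] op -0.0003 [-0.01  0.33  1.68  0.    1.14 -0.05]
```

On track at about 0.6 rad. Continuing in smaller rows.

Emit:
send_rows:
  steps: "0.14 0 0.09 0 0;0.14 0 0.1 0 0;0.13 0 0.11 0 0;0.13 0 0.11 0 0"

```text
clock: 19.15
tcp_pos: [0.5584, 0.078, 0.1496]
orientation: [3.141, 0.001, 1.605]
wrist_force: [-1.1, -2.5, 6.6]
opening: 0.0002
gripper_force: 3.6
```

Emit:
send_rows:
  steps: "0.07 0 0.06 0 0;0.06 0 0.06 0 0;0.06 0 0.06 0 0;0.06 0 0.07 0 0"

```text
clock: 19.55
tcp_pos: [0.5582, 0.0852, 0.1426]
orientation: [3.141, 0.001, 1.605]
wrist_force: [-1.4, -2.8, 9.5]
opening: 0.0003
gripper_force: 4.2
```

```bash
python3 -c "
from h import *;st()"
```

```text
t 19.55 jig [ 12.9 176.5 142.6] yaw-jig deg 90.01 rp [1.7997e+02 6.0000e-02] F [-1.38 -2.81  9.51] op 0.0003 [ 0.03  0.35  1.7  -0.    1.09 -0.  ]
```

Emit:
send_rows:
  steps: "0.06 0 0.06 0 0;0.06 0 0.06 0 0"

```text
clock: 19.75
tcp_pos: [0.5581, 0.0888, 0.139]
orientation: [3.141, 0.001, 1.605]
wrist_force: [-2.0, -3.4, 7.0]
opening: 0.0
gripper_force: 3.7
```

Emit:
send_rows:
  steps: "0.05 0 0.07 0 0;0.05 0 0.07 0 0"

```text
clock: 19.95
tcp_pos: [0.5579, 0.0923, 0.1346]
orientation: [3.141, 0.0, 1.605]
wrist_force: [-1.1, -0.6, 5.5]
opening: -0.0002
gripper_force: 3.0
```

Emit:
send_rows:
  steps: "0.05 0 0.07 0 0;0.05 0 0.07 0 0"

```text
clock: 20.15
tcp_pos: [0.5577, 0.0956, 0.1301]
orientation: [3.141, -0.001, 1.605]
wrist_force: [-0.6, -0.8, 3.8]
opening: -0.0001
gripper_force: 2.0
```

Emit:
send_rows:
  steps: "0.04 0 0.06 0 0;0.03 0 0.05 0 0"

```text
clock: 20.35
tcp_pos: [0.5577, 0.0978, 0.1262]
orientation: [-3.142, -0.001, 1.605]
wrist_force: [-0.2, 0.6, 3.0]
opening: -0.0003
gripper_force: 1.1
```

```bash
python3 -c "
from h import *;st()"
```

```text
t 20.35 jig [ 12.8 189.2 126.2] yaw-jig deg 89.99 rp [-1.8e+02 -5.0e-02] F [-0.17  0.55  2.98] op -0.0003 [0.05 0.36 1.72 0.   1.06 0.02]
```

Emit:
send_rows:
  steps: "0.01 0 0.03 0 0;0 0 0.03 0 0"

```text
clock: 20.55
tcp_pos: [0.5576, 0.0978, 0.1243]
orientation: [-3.141, -0.0, 1.605]
wrist_force: [-0.1, 0.3, 1.9]
opening: 0.0002
gripper_force: 0.8
```

Emit:
send_rows:
  steps: "0 0 0.03 0 0;0 0 0 0 0"

```text
clock: 20.75
tcp_pos: [0.5576, 0.0975, 0.1233]
orientation: [-3.141, -0.0, 1.605]
wrist_force: [-0.0, -0.2, -0.1]
opening: 0.0001
gripper_force: 0.3
```

Emit:
send_rows:
  steps: "0 0 0.02 0 0;0 0 0 0 0"

```text
clock: 20.95
tcp_pos: [0.5576, 0.0975, 0.1229]
orientation: [-3.141, -0.0, 1.605]
wrist_force: [-0.2, -0.5, 0.6]
opening: -0.0001
gripper_force: 0.4
```

Emit:
send_rows:
  steps: "0 0 0.03 0 0;0 0 0 0 0"

```text
clock: 21.15
tcp_pos: [0.5577, 0.0975, 0.1221]
orientation: [-3.141, -0.0, 1.605]
wrist_force: [0.4, 1.0, 0.2]
opening: 0.0001
gripper_force: 0.3
```

Emit:
send_rows:
  steps: "0 0 0.03 0 0;0 0 0 0 0"

```text
clock: 21.35
tcp_pos: [0.5578, 0.0976, 0.1215]
orientation: [3.141, -0.0, 1.605]
wrist_force: [-0.8, 0.2, 2.9]
opening: -0.0002
gripper_force: 1.3
```

Emit:
send_rows:
  steps: "0 0 0.02 0 0;0 0 0 0 0"

```text
clock: 21.55
tcp_pos: [0.5579, 0.0977, 0.1213]
orientation: [3.141, -0.0, 1.605]
wrist_force: [-0.8, -0.1, 5.0]
opening: 0.0002
gripper_force: 2.5
```

On the stop, with force building. Continuing in 0.6 mm steps.

Emit:
send_rows:
  steps: "0 0 0.02 0 0;0 0 0 0 0"

```text
clock: 21.75
tcp_pos: [0.5579, 0.0977, 0.1212]
orientation: [3.141, -0.0, 1.605]
wrist_force: [-2.8, -0.3, 8.3]
opening: -0.0002
gripper_force: 3.5
```

Emit:
send_rows:
  steps: "0 0 0.02 0 0;0 0 0 0 0"

```text
clock: 21.95
tcp_pos: [0.558, 0.0977, 0.121]
orientation: [3.14, -0.0, 1.605]
wrist_force: [-1.4, 1.1, 9.7]
opening: 0.0001
gripper_force: 4.7
```

Emit:
send_rows:
  steps: "0 0 0.02 0 0;0 0 0 0 0"

```text
clock: 22.15
tcp_pos: [0.558, 0.0978, 0.1208]
orientation: [3.14, -0.0, 1.605]
wrist_force: [-3.2, 0.3, 12.5]
opening: -0.0
gripper_force: 5.8
```

```bash
python3 -c "
from h import *;st()"
```

```text
t 22.15 jig [ 13.2 189.1 120.8] yaw-jig deg 90.0 rp [ 1.7991e+02 -2.0000e-02] F [-3.23  0.26 12.49] op -0.0 [0.05 0.37 1.73 0.   1.04 0.02]
```

Emit:
send_rows:
  steps: "0 0 0.02 0 0;0 0 0 0 0"

```text
clock: 22.35
tcp_pos: [0.558, 0.0978, 0.1207]
orientation: [3.14, -0.0, 1.605]
wrist_force: [-4.7, 0.8, 15.6]
opening: 0.0001
gripper_force: 7.0
```

Emit:
send_rows:
  steps: "0 0 0.01 0 0;0 0 0 0 0;0 0 0 0 0;0 0 0 0 0;0 0 0 0 0;0 0 0 0 0"

```text
clock: 22.95
tcp_pos: [0.5581, 0.0978, 0.1206]
orientation: [3.14, -0.0, 1.605]
wrist_force: [-3.9, -0.0, 16.3]
opening: -0.0001
gripper_force: 7.6
```

```bash
python3 -c "
from h import *;st()
c=bot.camera('side');cv2.imwrite('pics/s6.png',cv2.resize(c['pixels'][100:250,200:360],None,fx=4,fy=4))"
```

```text
t 22.95 jig [ 13.2 189.2 120.6] yaw-jig deg 90.0 rp [ 1.7988e+02 -2.0000e-02] F [-3.870e+00 -1.000e-02  1.626e+01] op -0.0001 [0.05 0.37 1.73 0.   1.04 0.02]
```

View pics/s6.png

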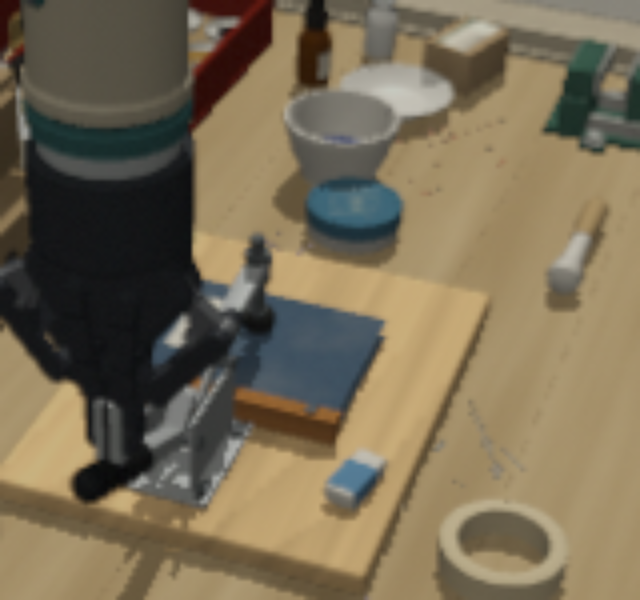

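The handle is down at (110,470) and the foot bears on the notebook at (258,320). It has been held at about 16 N for more than 0.5 s. Now lift straight off.

Emit:
send_rows:
  steps: "0 0 -0.1 0 0;0 0 -0.1 0 0;0 0 -0.5 0 0;0 0 -1 0 0;0 0 -1 0 0;0 0 -1 0 0;0 0 -1 0 0;0 0 0 0 0;0 0 0 0 0"

```text
clock: 23.9
tcp_pos: [0.5578, 0.0975, 0.259]
orientation: [3.141, -0.0, 1.605]
wrist_force: [-0.1, 0.5, -0.7]
opening: -0.0001
gripper_force: 0.0
```

```bash
python3 -c "
from h import *;st()
k=bot.camera('top')
b=cv2.inRange(cv2.cvtColor(k['pixels'],cv2.COLOR_BGR2HSV),(95,60,20),(125,255,170))
o=np.array([[265+np.where(b[v,265:330])[0][-1]+.5,v] for v in range(158,212,4)]);R=toj(onplane(k,o,.029))*1000
print(R[:,:2].round(1).tolist())
for u in (298,300,302):
    r=np.where(b[150:240,u])[0];print(u,(toj(onplane(k,[[u,150+r[0]-.5],[u,150+r[-1]+.5]],.029))*1000)[:,0].round(1))
c=bot.camera('side');vv,uu=np.mgrid[150:260,190:260];P=toj(bydepth(c,np.c_[uu.ravel(),vv.ravel()]))*1000
px=c['pixels'][vv.ravel(),uu.ravel()].max(1)
q=(abs(P[:,0]-15)<13)&(P[:,1]>165)&(P[:,1]<250)&(P[:,2]>60)&(P[:,2]<130)&(px<70);Q=P[q]
print(len(Q),Q.min(0).round(),Q.max(0).round(),'elev deg',np.degrees(np.arctan(np.polyfit(Q[:,1],Q[:,2],1)[0])))"
```

```text
t 23.9 jig [ 13.  188.9 259. ] yaw-jig deg 89.99 rp [179.97  -0.  ] F [-0.08  0.5  -0.74] op -0.0001 [0.05 0.26 1.52 0.   1.36 0.02]
[[74.9, -69.6], [65.0, -69.1], [55.1, -68.6], [45.2, -70.6], [35.3, -70.1], [25.5, -69.6], [15.7, -69.1], [5.8, -68.6], [-4.0, -70.5], [-13.8, -70.0], [-23.6, -69.5], [-33.4, -69.0], [-43.1, -68.6], [-52.9, -70.5]]
298 [ 86.4 -58.3]
300 [ 86.2 -56. ]
302 [ 86.  -56.2]
157 [  6. 166.  68.] [ 21. 231. 106.] elev deg 21.688283368559357
```

The notebook is still flush, the handle sits at about 22–25° elevation (its stop is at 25°), and the robot is clear of everything.

```bash
python3 -c "
from rig import bot;print(bot.job_done())"
```

```text
the job is handed in; nothing more can be done
None
```

I handed the job in at about 24 s: the notebook measured flush against both rails, the clamp was seated at about 16 N for just over half a second and left locked with its foot on the notebook, and the robot was clear; no verdict came back.

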